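# Load a specimen cup and latch the sprung clamp of a bench mixer

## Task

Stand the yellow-lidded specimen cup upright in the empty nest of the bench mixer, swing the sprung clamp down over the two cups and, while holding it down, turn its stirrup handle fully home so that the latch keeps the clamp shut. Then let go and press the green start button. Never let the unlatched clamp fly back, keep the cups upright, and leave the cup already in the mixer and the other things on the bench where they are.

Things in the scene. Friction and masses are not known exactly. Their poses are not given: they have to be found in the camera images.
- mixer: white bench mixer, fixed, housing 54 mm high, -105 to 105 mm in x, -165 to 125 mm in y. Origin: on the bench below the centre of its platform, whose mat is 66 mm up. x points from its front to its rear, where the clamp is hinged; y to its left, z up. A steel latch keeper 34 mm wide (y), 68 mm high over the mat, stands at the front centre, x = -97 to -73 mm
- empty_nest (a point): centre of the mat in the empty left nest (x = 0, y = +55 mm on the mixer), where the middle of the cup's underside belongs. A nest is a grey collar on the mat, 9 mm high, 57 mm wide inside, flared to 62 mm at the top; axes as the mixer's
- full_nest (a point): the same point of the right nest (y = -55 mm), which already holds a red-lidded cup
- clamp_hinge (a point): middle of the clamp's hinge axis, at x = 78, y = 0, z = 142.5 mm in the mixer's frame; the axis runs along the mixer's y; with the clamp open its arm reaches 295 mm above the bench
- clamp (a joint): blue clamp: arm 24 x 6 mm from hinge to front, cross plate 172 (y) x 48 mm that comes over both lids. 0 = fully down on its stop, level, 1 mm over the lids; grows as it swings up and back; 1.75 rad = open at the rear stop, just past upright, held by a torsion spring. Needs about 1 N at the handle at first, 5 N at the bottom; let go unlatched it flies open; latched it rises about 0.02 rad
- handle (a joint): stirrup handle about its spindle, square to the arm, 135 mm from the hinge axis. 0 = crossbar parallel to the hinge axis, latch free; turns counterclockwise from above to 1.5 rad = home at its stop, crossbar along the arm, tongue under the keeper. Passes the keeper on the way down only below 0.3 rad; the tongue goes under it only with the clamp within 0.02 rad of fully down. Friction 0.03 N m
- handle_bar (a point): middle of the handle's black round crossbar, 13 mm thick, carried by legs at both ends 55 mm apart, with a free gap of 29 mm under it for a finger. Clamp down: at x = -57, y = 0, z = 194.5 mm in the mixer's frame; open: behind the leaning arm, about x = 153, z = 266 mm. z axis = spindle, away from the arm; y axis = crossbar
- start (a joint): travel of the green start button, 20 mm wide, on top of the right front of the housing: 0 = up, 0.005 m = fully down, about 4 N; springs back
- start_top (a point): centre of the top face of the start button while it is up, at x = -50, y = -138, z = 75.5 mm in the mixer's frame; pressed straight down
- cup_yellow_mid (a point): centre, half-way up, of the specimen cup with the yellow lid, loose on the bench: 68 mm high, lid 69 mm wide and 14 mm high, white body below it tapering from 60 mm to 50 mm wide at its foot; 55 to 115 g; lid screwed on
- cup_loaded_mid (a point): centre, half-way up, of the red-lidded cup (same shape) that already stands in the mixer's right nest
- cup_spare_mid (a point): centre, half-way up, of another red-lidded cup of the same shape on the bench, to be left alone
- dish: red petri dish on the bench, 93 mm wide, 14 mm high; origin at the centre of its underside; to be left alone
- oil_bottle: small brown dropper bottle, 27 mm wide, 59 mm high; origin at the centre of its underside; to be left alone
- timer: flat white bench timer, 66 x 66 x 16 mm; origin at the centre of its underside; to be left alone
There are look-alikes about, which are no part of the job. Several things look just like the part that bears cup_yellow_mid: the one meant starts farthest to the robot's left.

How it is judged:
On the way, in this order (a step that is already met when the one before it is completed fails the run):
1. the yellow-lidded cup stands upright in the empty nest, let go (horizontal distance between cup_yellow_mid and empty_nest below 0.01 m and z of cup_yellow_mid in the frame of empty_nest below 0.038 m and angle between cup_yellow_mid's own z axis and vertical below 0.08 rad and contact force between the fingers and cup_yellow below 0.1 N), for 0.2 s.
2. the clamp is wound down over the cups, the stirrup handle not yet turned (value of joint clamp below 0.04 rad and value of joint handle below 0.5 rad), for 0.05 s.
3. with the clamp held down, the stirrup handle is turned home (value of joint clamp below 0.05 rad and value of joint handle above 1.3 rad), for 0.1 s.
4. the start button is pressed, with the latch keeping the clamp down (all of step 3 and value of joint start above 0.0035 m), for 0.05 s.
At the end, for the whole second after the job is handed in: Clamp down (under 0.05 rad), kept there by its latch alone, stirrup handle home (over 1.3 rad); both cups upright (0.08 rad) on the mat, within 10 mm of their nests' centres, yellow left, red right; start button pressed (3.5 mm) after latching and up again (all of step 3 and value of joint start below 0.002 m and horizontal distance between cup_yellow_mid and empty_nest below 0.01 m and z of cup_yellow_mid in the frame of empty_nest below 0.038 m and angle between each of cup_yellow_mid, cup_loaded_mid's own z axis and vertical below 0.08 rad and horizontal distance between cup_loaded_mid and full_nest below 0.01 m); the robot touches nothing.
It fails at once if the unlatched clamp flies back (velocity of joint clamp above 3 rad/s and value of joint clamp above 0.15 rad).
It fails at once if the yellow-lidded cup is tipped (angle between cup_yellow_mid's own z axis and vertical above 0.6 rad).
It fails at once if the loaded cup is lifted out or tipped (distance of cup_loaded_mid from where it was at the start of the episode above 0.02 m or angle between cup_loaded_mid's own z axis and vertical above 0.4 rad).
It fails at once if another thing on the bench is moved (distance of any of cup_spare_mid, dish, oil_bottle, timer from where it was at the start of the episode above 0.02 m).
It also fails if it takes over 69 s, if anything falls off the work surface, if the arm or the gripper's body presses on something with over 40 N, if the wrist force passes 120 N, or if a joint passes its speed limit or range.

## Robot

A 6-joint arm with a two-finger parallel gripper is mounted at the origin on a cart in front of the work surface, level with it; the furniture and walls round the work are solid. World frame = base frame: x ahead of the robot, y to its left, z up, the work surface at z = 0. Lengths are in m, angles in rad, forces in N, time in s.
With the tool pointing down it reaches from about 0.325 to 0.925 m from the base axis. Payload 3.1 kg.
Tool frame: the origin (TCP) lies midway between the tips of the shut fingers; the grasp point (between the pads) lies env.hold_point_z behind it (env.hold_point_z is the distance from the TCP to the grasp point, in m); z points along the fingers, y is the line along which they close (so a half turn about z gives the same grasp; the last joint's range is limited). The gripper opens to 85 mm and grips with 20 to 120 N. Pads are 22 mm wide; open, the fingers measure 114 mm over their backs; the gripper's body (76 mm by 85 mm) begins 54 mm behind the grasp point. The pads swing forward as they close: fully open they stand 13 mm farther back than shut.
Start: joints at [1.015, 0.217, 1.613, -0, 1.311, -0.112], TCP at [0.268, 0.564, 0.205] pointing down, gripper open.
Joint ranges: [-2.75, 2.75], [-0.78, 2.1], [0.31, 2.55], [-1.13, 4.27], [0.13, 2.63], [-2.58, 2.58]. Speed limits (rad/s): [2.79, 2.79, 3.14, 3.14, 3.14, 3.14].

## Interface

Orientations are given as a 3x3 rotation matrix whose columns are the frame's x, y, z axes.
In Python, from cell import telemetry, viewer, sign_off, env gives the robot as it stands. The module is installed in compiled form; this text tells all that it offers.
- The arm moves only by the tool drive_tool, never from a script. Its argument "commands" is a list of rows, each an object with "turn": the turn, a rotation vector about the tool's x, y, z in units of 6 degrees (1.0 is 6 degrees), a list of three; "linear": the shift along the tool's x, y, z in units of 25 mm (1.0 is 25 mm), a list of three; "grip": the finger opening in mm, from 0 to 85.4. In form: [{"turn": [wx, wy, wz], "linear": [tx, ty, tz], "grip": grip}, ...]. A call has 1 to 20 rows; each row shifts and turns the commanded pose from where the row before left it, along the tool's axes as they then stand; what a row does not reach is not made up. A row lasts 1/10 s, in which the tool goes at most 50 mm and 8.59 degrees, less where a joint would pass 70% of its speed; a pose out of reach is approached as far as the arm can. A call is refused whole if a number of a shift passes 1 or a number of a turn 1, either way. A call with a gripper value outside its range is refused whole. The fingers move at their own pace and stop on an object; "newtons" is the grip in N (left out, the last holds). Time passes only in rows, so rows that do not move let the fingers close. It gives the time, the measured TCP pose, the force, the opening and the grip force at its end, in the units of the state.
- telemetry.read_state(): the state, without advancing time (a new reading comes with each control period).
- viewer.get_image(name): name is "scene" or "top" or "wrist"; returns a dict with "frame" (420x560x3 uint8, red, green, blue), "camera_matrix" (3x3 intrinsics, pixels), "R" (3x3) and "t" (3): a world point X has camera coordinates R X + t; the wrist camera has in their place "mount" (4x4, takes a point from camera to tool coordinates, whose origin is the TCP and whose axes are the flange's). Camera axes: x right, y down, z forward; pixel columns grow to the right and rows downward; lengths in m; the calibration is good to about 2 mm. A picture is of the moment at which its call begins: read the wrist's pose just before it. There is no depth.
- sign_off(): hands the job in; it is judged then, once.
The state is a dict: "time_s": time; "joint_positions": joint angles; "qd": joint speeds; "joint_efforts": joint torques, N m; "tcp_pos": TCP position; "eef_rot": TCP orientation; "force": force on the tool from outside, world axes, zero at the start; "ft_torque": the same for the moment, N m; "width": finger opening in m; "gripper_force": force on a finger pad.
Only numpy, scipy, OpenCV 4.12 (cv2) and the standard library are available. Lean on these libraries where they do the work, as an engineer would, in place of code of your own. Each camera call takes 0.05 s, during which the arm holds its last target. There are 200 camera calls.

## Working session

There is one attempt and no reset: what is moved stays moved. The work goes in short steps, Python scripts to look and compute and a tool call to move; the robot and the scene stay as the last step left them, time stands still between calls to the robot, and variables do not carry over. Pictures are saved under pics/ and viewed, at most 10 in all, crops included, and the job is handed in when it is done.

Besides the shell and the picture viewer there is one more tool, called after "Call:" as name(argument=value, ...) on one line, values as JSON. drive_tool: Moves the arm, as the interface text tells. Its arguments: {"type":"object","properties":{"commands":{"type":"array"},"newtons":{"type":"number"}},"required":["commands"]}

```bash
mkdir -p pics
cat > h.py <<'E'
import numpy as np, cv2
from cell import telemetry, viewer, sign_off, env
def grab(n):
    s=telemetry.read_state(); d=viewer.get_image(n)
    K=np.array(d["camera_matrix"])
    if "mount" in d:
        M=np.array(d["mount"]); R0=np.array(s["eef_rot"]); p=np.array(s["tcp_pos"])
        Rc=R0@M[:3,:3]; c=R0@M[:3,3]+p
    else:
        Rc=np.array(d["R"]).T; c=-Rc@np.array(d["t"])
    return d["frame"],K,Rc,c
def plane(K,Rc,c,u,v,z):
    r=Rc@np.linalg.solve(K,[u,v,1.]); return c+r*(z-c[2])/r[2]
def proj(K,Rc,c,X):
    q=K@(Rc.T@(np.array(X)-c)); return q[:2]/q[2]
def save(n,f): cv2.imwrite(n,f[:,:,::-1])
E
python3 - <<'E'
from h import *
for n in("scene","top"):
    f,K,Rc,c=grab(n); save(f"pics/{n}0.png",f); print(n,c,Rc[:,2])
    np.savez(f"{n}0.npz",f=f,K=K,Rc=Rc,c=c)
print(telemetry.read_state()); print(env.hold_point_z)
E
```

```text
scene [-0.32496262  0.62434745  1.41086618] [ 0.47456072 -0.45367436 -0.75430213]
top [-0.31844526 -0.49524265  1.84144674] [ 0.42857043  0.19599994 -0.88199286]
{'time_s': 0.1, 'joint_positions': array([ 1.01481707e+00,  2.17719299e-01,  1.61478796e+00,  1.09577689e-05,
        1.31131037e+00, -1.12156906e-01]), 'qd': array([ 0.00079602, -0.0005252 , -0.00446789,  0.00164421,  0.00046057,
        0.00125407]), 'joint_efforts': array([-7.21242141e-04, -3.98075044e+01, -3.04966807e+01, -1.10562037e-04,
        4.29704291e-03,  1.64182899e-05]), 'tcp_pos': array([0.26789827, 0.5637854 , 0.20356629]), 'eef_rot': array([[-9.03115603e-01,  4.29395862e-01, -1.18328250e-03],
       [ 4.29397414e-01,  9.03113675e-01, -1.88426835e-03],
       [ 2.59541572e-04, -2.20981059e-03, -9.99997525e-01]]), 'force': array([ 0.34745474, -0.09268193,  0.28682258]), 'ft_torque': array([ 0.01541207,  0.02330725, -0.01177759]), 'gripper_force': 0.0, 'width': 0.08553144036226286}
0.0187
```

View pics/scene0.png

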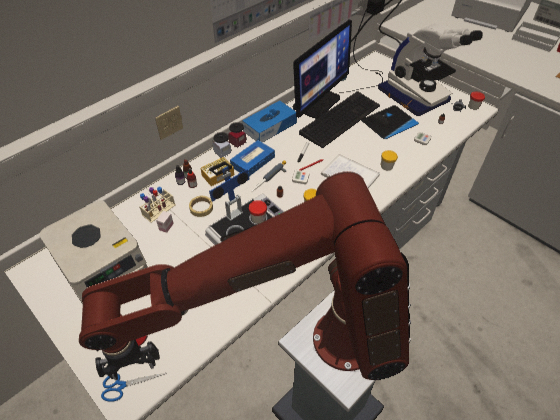

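View pics/top0.png

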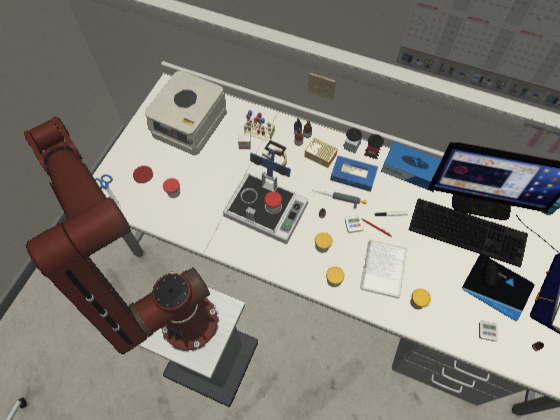

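The pictures show the mixer at about (265,205) in the top view, with its red lid at (273,200) and the button at (291,226). Yellow cups are at (323,241), (335,275) and (421,298).

Run:
```python
from h import *
for n in("top","scene"):
    d=np.load(n+"0.npz"); f,K,Rc,c=[d[k] for k in("f","K","Rc","c")]
    h=cv2.cvtColor(f,cv2.COLOR_RGB2HSV)
    for nm,lo,hi,z in(("yellow",(18,130,120),(32,255,255),.068),("red",(0,150,120),(6,255,255),.068),("redR",(175,150,120),(180,255,255),.068),("green",(45,80,50),(85,255,255),.0755)):
        m=cv2.inRange(h,lo,hi); k,l,st,ce=cv2.connectedComponentsWithStats(m)
        for i in range(1,k):
            if st[i,4]>(25 if nm!="green" else 8): print(n,nm,ce[i].round(1),st[i,2:5],plane(K,Rc,c,*ce[i],z)[:2].round(3),plane(K,Rc,c,*ce[i],.134)[:2].round(3))
    print(n, "base", proj(K,Rc,c,[0,0,0]))
    if n=="top": save("pics/top_crop.png",cv2.resize(f[130:300,200:370],None,fx=3.5,fy=3.5,interpolation=cv2.INTER_CUBIC))
```

```text
top yellow [323.2 240.4] [ 17  16 214] [ 0.473 -0.349] [ 0.443 -0.355]
top yellow [334.9 275.1] [ 17  17 234] [ 0.357 -0.439] [ 0.331 -0.441]
top yellow [421.  297.5] [ 19  18 257] [ 0.397 -0.757] [ 0.371 -0.748]
top red [137.6 176.4] [12  8 37] [0.448 0.466] [0.419 0.43 ]
top red [170.8 184.9] [ 16  13 150] [0.465 0.318] [0.436 0.287]
top red [272.8 198.8] [ 17  15 202] [ 0.567 -0.097] [ 0.534 -0.112]
top red [378.8 228.7] [24 15 31] [ 0.604 -0.532] [ 0.57  -0.531]
top green [286.3 224.1] [ 5  5 18] [ 0.479 -0.192] [ 0.453 -0.202]
top base [189.65811855 321.86919739]
scene yellow [389.2 155.6] [ 16  12 137] [ 0.398 -0.76 ] [ 0.362 -0.692]
scene yellow [309.5 193.7] [ 13  11 109] [ 0.484 -0.349] [ 0.445 -0.301]
scene yellow [120.2 242.6] [15 10 47] [0.801 0.326] [0.746 0.341]
scene red [477.3  95.2] [14  8 83] [ 0.36 -1.43] [ 0.326 -1.329]
scene red [257.3 207. ] [ 18  13 194] [ 0.578 -0.152] [ 0.534 -0.113]
scene red [140.3 339.9] [10  9 34] [0.426 0.485] [0.389 0.492]
scene green [108.7 271.2] [ 7  6 25] [0.715 0.423] [0.669 0.432]
scene base [343.96132182 339.8031975 ]
```

View pics/top_crop.png

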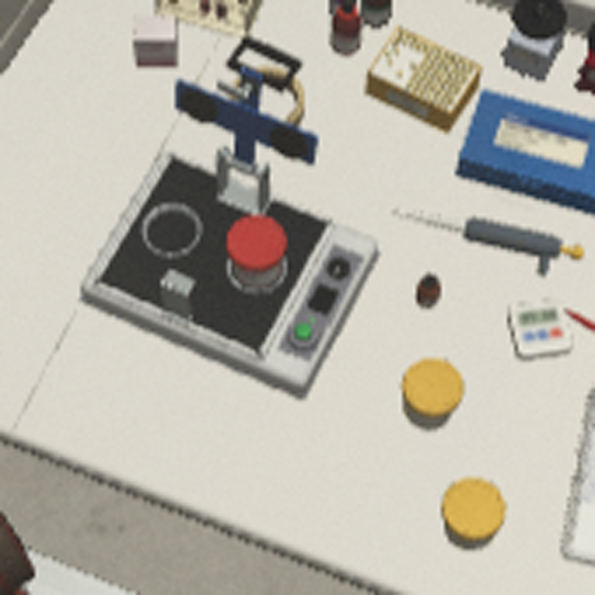

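Call:
drive_tool(commands=[{"turn": [0,0,0],"linear": [-0.85,-0.97,-0.2],"grip": 85},{"turn": [0,0,0],"linear": [-0.85,-0.97,-0.2],"grip": 85},{"turn": [0,0,0],"linear": [-0.85,-0.97,-0.2],"grip": 85},{"turn": [0,0,0],"linear": [-0.85,-0.97,-0.2],"grip": 85},{"turn": [0,0,0],"linear": [-0.85,-0.97,-0.2],"grip": 85},{"turn": [0,0,0],"linear": [-0.85,-0.97,-0.2],"grip": 85},{"turn": [0,0,0],"linear": [-0.85,-0.97,-0.2],"grip": 85},{"turn": [0,0,0],"linear": [-0.85,-0.97,-0.2],"grip": 85},{"turn": [0,0,0],"linear": [-0.85,-0.97,-0.2],"grip": 85},{"turn": [0,0,0],"linear": [-0.85,-0.97,-0.2],"grip": 85},{"turn": [0,0,0],"linear": [-0.85,-0.97,-0.2],"grip": 85},{"turn": [0,0,0],"linear": [-0.85,-0.97,-0.2],"grip": 85},{"turn": [0,0,0],"linear": [-0.85,-0.97,-0.2],"grip": 85},{"turn": [0,0,0],"linear": [-0.85,-0.97,-0.2],"grip": 85},{"turn": [0,0,0],"linear": [-0.85,-0.97,-0.2],"grip": 85},{"turn": [0,0,0],"linear": [-0.85,-0.97,-0.2],"grip": 85},{"turn": [0,0,0],"linear": [-0.85,-0.97,-0.2],"grip": 85},{"turn": [0,0,0],"linear": [-0.85,-0.97,-0.2],"grip": 85},{"turn": [0,0,0],"linear": [-0.85,-0.97,-0.2],"grip": 85},{"turn": [0,0,0],"linear": [-0.85,-0.97,-0.2],"grip": 85}])

```text
time_s: 2.1
tcp_pos: [0.4437, -0.0573, 0.3045]
eef_rot: [[-0.903, 0.43, -0.001], [0.43, 0.903, 0.0], [0.001, 0.0, -1.0]]
force: [0.1, -0.0, 0.7]
width: 0.0848
gripper_force: 0.0
```

Call:
drive_tool(commands=[{"turn": [0,0,0.94],"linear": [0,0,0],"grip": 85},{"turn": [0,0,0.94],"linear": [0,0,0],"grip": 85},{"turn": [0,0,0.94],"linear": [0,0,0],"grip": 85},{"turn": [0,0,0.94],"linear": [0,0,0],"grip": 85},{"turn": [0,0,0.94],"linear": [0,0,0],"grip": 85},{"turn": [0,0,0.94],"linear": [0,0,0],"grip": 85},{"turn": [0,0,0.94],"linear": [0,0,0],"grip": 85},{"turn": [0,0,0.94],"linear": [0,0,0],"grip": 85},{"turn": [0,0,0.94],"linear": [0,0,0],"grip": 85},{"turn": [0,0,0.94],"linear": [0,0,0],"grip": 85},{"turn": [0,0,0.94],"linear": [0,0,0],"grip": 85},{"turn": [0,0,0.94],"linear": [0,0,0],"grip": 85},{"turn": [0,0,0],"linear": [0,0,0],"grip": 85},{"turn": [0,0,0],"linear": [0,0,0],"grip": 85}])

```text
time_s: 3.5
tcp_pos: [0.4437, -0.0559, 0.3044]
eef_rot: [[0.052, 0.999, -0.001], [0.999, -0.052, 0.0], [0.0, -0.001, -1.0]]
force: [0.2, 0.5, 0.4]
width: 0.0852
gripper_force: 0.0
```

Run:
```python
from h import *
f,K,Rc,c=grab("wrist"); save("pics/w1.png",f); np.savez("w1.npz",f=f,K=K,Rc=Rc,c=c)
s=telemetry.read_state(); print(s["time_s"],s["tcp_pos"],s["eef_rot"],s["joint_positions"],c,Rc[:,2])
```

```text
3.55 [ 0.44373494 -0.05597641  0.30451442] [[ 5.25216102e-02  9.98619654e-01 -5.17094726e-04]
 [ 9.98619780e-01 -5.25215381e-02  1.52088287e-04]
 [ 1.24719742e-04 -5.24368944e-04 -9.99999855e-01]] [-2.82644413e-01 -2.44905308e-01  1.88491682e+00  1.84225468e-06
  1.50212014e+00 -2.30098785e-01] [0.44828552 0.02780201 0.47286655] [-0.01724799 -0.3236612  -0.94601582]
```

View pics/w1.png

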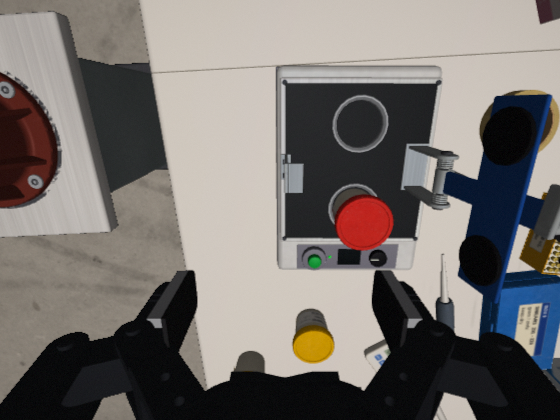

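The wrist view shows the empty nest ring at (360,124), the red lid at (363,222), the green button at (314,262) and the target's yellow lid at (313,344).

Run:
```python
from h import *
d=np.load("w1.npz"); f,K,Rc,c=[d[k] for k in("f","K","Rc","c")]
h=cv2.cvtColor(f,cv2.COLOR_RGB2HSV)
P={}
for nm,lo,hi,z in(("yellow",(18,150,150),(32,255,255),.068),("red",(0,150,150),(6,255,255),.134),("green",(45,80,50),(85,255,255),.0755)):
    m=cv2.inRange(h,lo,hi); 
    if nm!="yellow": m[:,:250]=0
    if nm=="yellow": m[:,380:]=0
    cs,_=cv2.findContours(m,cv2.RETR_EXTERNAL,cv2.CHAIN_APPROX_NONE); q=max(cs,key=cv2.contourArea)
    e=cv2.fitEllipse(q); P[nm]=plane(K,Rc,c,*e[0],z); print(nm,e,P[nm].round(4),plane(K,Rc,c,*e[0],z-.007)[:2].round(4))
for u,v in((360,124),): print("nest",plane(K,Rc,c,u,v,.075).round(4))
# clean ring: bright pixels in mat region around nest
g=cv2.cvtColor(f,cv2.COLOR_RGB2GRAY); m=np.zeros_like(g); m[92:156,328:392]=cv2.inRange(g,70,255)[92:156,328:392]
cs,_=cv2.findContours(m,cv2.RETR_EXTERNAL,cv2.CHAIN_APPROX_NONE); q=max(cs,key=cv2.contourArea); e=cv2.fitEllipse(q); print("ring",e,plane(K,Rc,c,*e[0],.073).round(4))
# mat edges: dark mat front line
for u,v in((278,68),(279,268),(440,68),(411,270)): print("corner",plane(K,Rc,c,u,v,.054).round(4))
for u,v in((286,80),(286,238),(440,80),(424,238)): print("mat corner",plane(K,Rc,c,u,v,.066).round(4))
```

```text
yellow ((313.10003662109375, 346.50738525390625), (31.155372619628906, 39.953006744384766), 85.37625122070312) [ 0.4757 -0.3482  0.068 ] [ 0.4762 -0.3547]
red ((364.4349365234375, 223.69290161132812), (49.95198440551758, 56.31407928466797), 65.33834075927734) [ 0.5351 -0.1108  0.134 ] [ 0.5369 -0.1137]
green ((314.07562255859375, 261.1378479003906), (12.569849014282227, 13.176097869873047), 177.4795379638672) [ 0.4799 -0.1889  0.0755] [ 0.4804 -0.1927]
nest [ 0.5405 -0.0018  0.075 ]
ring ((359.8801574707031, 123.24512481689453), (53.96465301513672, 58.64126968383789), 36.0213737487793) [ 0.5408 -0.0011  0.073 ]
corner [0.4426 0.0687 0.054 ]
corner [ 0.428  -0.2096  0.054 ]
corner [0.642  0.0584 0.054 ]
corner [ 0.629  -0.2234  0.054 ]
mat corner [0.4517 0.0538 0.066 ]
mat corner [ 0.4413 -0.1549  0.066 ]
mat corner [0.6379 0.0441 0.066 ]
mat corner [ 0.6382 -0.165   0.066 ]
```

Call:
drive_tool(commands=[{"turn": [0,0,0],"linear": [-0.97,0.16,0.6],"grip": 85},{"turn": [0,0,0],"linear": [-0.97,0.16,0.6],"grip": 85},{"turn": [0,0,0],"linear": [-0.97,0.16,0.6],"grip": 85},{"turn": [0,0,0],"linear": [-0.97,0.16,0.6],"grip": 85},{"turn": [0,0,0],"linear": [-0.97,0.16,0.6],"grip": 85},{"turn": [0,0,0],"linear": [-0.97,0.16,0.6],"grip": 85},{"turn": [0,0,0],"linear": [-0.97,0.16,0.6],"grip": 85},{"turn": [0,0,0],"linear": [-0.97,0.16,0.6],"grip": 85},{"turn": [0,0,0],"linear": [-0.97,0.16,0.6],"grip": 85},{"turn": [0,0,0],"linear": [-0.97,0.16,0.6],"grip": 85},{"turn": [0,0,0],"linear": [-0.97,0.16,0.6],"grip": 85},{"turn": [0,0,0],"linear": [-0.97,0.16,0.6],"grip": 85},{"turn": [0,0,0],"linear": [0,0,0],"grip": 85},{"turn": [0,0,0],"linear": [0,0,0],"grip": 85}])

```text
time_s: 4.95
tcp_pos: [0.4756, -0.349, 0.1241]
eef_rot: [[0.054, 0.999, -0.001], [0.999, -0.054, 0.002], [0.002, -0.001, -1.0]]
force: [0.9, 0.6, -0.2]
width: 0.0848
gripper_force: 0.0
```

Run:
```python
from h import *
f,K,Rc,c=grab("wrist"); save("pics/w2.png",f); np.savez("w2.npz",f=f,K=K,Rc=Rc,c=c)
h=cv2.cvtColor(f,cv2.COLOR_RGB2HSV)
m=cv2.inRange(h,(18,150,120),(32,255,255)); cs,_=cv2.findContours(m,cv2.RETR_EXTERNAL,cv2.CHAIN_APPROX_NONE)
for q in cs:
    if cv2.contourArea(q)>300: e=cv2.fitEllipse(q); print(e,plane(K,Rc,c,*e[0],.067),cv2.boundingRect(q))
```

```text
((134.1510467529297, 304.5934143066406), (17.464189529418945, 40.92103576660156), 41.56370544433594) [ 0.34305401 -0.42168073  0.067     ] (119, 290, 35, 35)
((284.0121765136719, 217.0121612548828), (78.5524673461914, 84.06369018554688), 91.96045684814453) [ 0.47567026 -0.34864794  0.067     ] (242, 178, 85, 79)
```

View pics/w2.png

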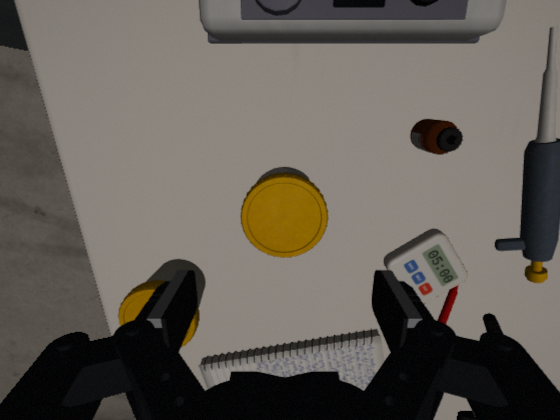

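The lid ellipse is at (284,217), which puts the cup at (0.476,-0.349), centred under the tool. I'm going straight down.

Call:
drive_tool(commands=[{"turn": [0,0,0],"linear": [0,0,0.75],"grip": 85},{"turn": [0,0,0],"linear": [0,0,0.75],"grip": 85},{"turn": [0,0,0],"linear": [0,0,0.75],"grip": 85},{"turn": [0,0,0],"linear": [0,0,0.75],"grip": 85},{"turn": [0,0,0],"linear": [0,0,0.75],"grip": 85},{"turn": [0,0,0],"linear": [0,0,0],"grip": 85},{"turn": [0,0,0],"linear": [0,0,0],"grip": 60},{"turn": [0,0,0],"linear": [0,0,0],"grip": 60},{"turn": [0,0,0],"linear": [0,0,0],"grip": 60},{"turn": [0,0,0],"linear": [0,0,0],"grip": 60},{"turn": [0,0,0],"linear": [0,0,0],"grip": 60},{"turn": [0,0,0],"linear": [0,0,0],"grip": 60}], newtons=40)

```text
time_s: 6.2
tcp_pos: [0.4774, -0.3503, 0.0333]
eef_rot: [[0.054, 0.999, 0.003], [0.999, -0.054, -0.002], [-0.002, 0.003, -1.0]]
force: [-1.1, 1.4, 6.4]
width: 0.0644
gripper_force: 45.0
```

Call:
drive_tool(commands=[{"turn": [0,0,0],"linear": [0,0,-0.3],"grip": 60},{"turn": [0,0,0],"linear": [0,0,-0.5],"grip": 60},{"turn": [0,0,0],"linear": [0,0,-0.7],"grip": 60},{"turn": [0,0,0],"linear": [0,0,0],"grip": 60},{"turn": [0,0,0],"linear": [0,0,0],"grip": 60}])

```text
time_s: 6.7
tcp_pos: [0.4765, -0.3496, 0.0693]
eef_rot: [[0.054, 0.999, 0.001], [0.999, -0.054, -0.001], [-0.001, 0.001, -1.0]]
force: [0.7, 0.4, -0.4]
width: 0.0643
gripper_force: 44.3
```

Run:
```python
from h import *
f,K,Rc,c=grab("wrist"); a=f; f,K,Rc,c=grab("scene"); b=cv2.resize(f[140:260,230:370],(560,420),interpolation=cv2.INTER_CUBIC)
save("pics/w3.png",cv2.resize(np.hstack([a,b]),(800,300)))
```

```text
(no output)
```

View pics/w3.png

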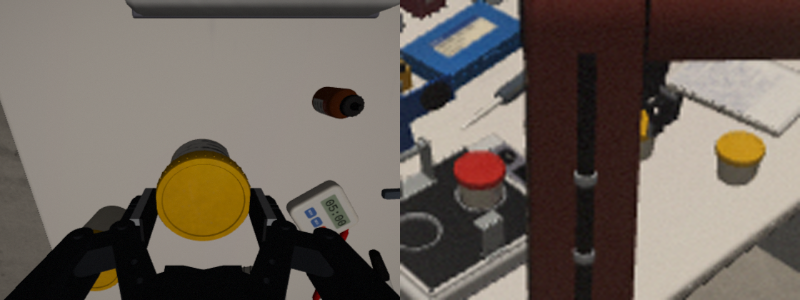

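The cup is lifted and sits centred between the pads. I'm carrying it over the mixer.

Call:
drive_tool(commands=[{"turn": [0,0,0],"linear": [0,0,-0.7],"grip": 60},{"turn": [0,0,0],"linear": [0,0,-1],"grip": 60},{"turn": [0,0,0],"linear": [0,0,-1],"grip": 60},{"turn": [0,0,0],"linear": [0,0,-1],"grip": 60},{"turn": [0,0,0],"linear": [0,0,-1],"grip": 60},{"turn": [0,0,0],"linear": [0.5,0.07,-0.4],"grip": 60}])

```text
time_s: 7.4
tcp_pos: [0.4793, -0.3384, 0.1982]
eef_rot: [[0.056, 0.998, 0.003], [0.998, -0.056, -0.003], [-0.003, 0.003, -1.0]]
force: [1.5, 0.7, -0.9]
width: 0.0643
gripper_force: 44.5
```

Call:
drive_tool(commands=[{"turn": [0,0,0],"linear": [0.9,0.12,0],"grip": 60},{"turn": [0,0,0],"linear": [0.9,0.12,0],"grip": 60},{"turn": [0,0,0],"linear": [0.9,0.12,0],"grip": 60},{"turn": [0,0,0],"linear": [0.9,0.12,0],"grip": 60},{"turn": [0,0,0],"linear": [0.9,0.12,0],"grip": 60},{"turn": [0,0,0],"linear": [0.9,0.12,0],"grip": 60},{"turn": [0,0,0],"linear": [0.9,0.12,0],"grip": 60},{"turn": [0,0,0],"linear": [0.9,0.12,0],"grip": 60},{"turn": [0,0,0],"linear": [0.9,0.12,0],"grip": 60},{"turn": [0,0,0],"linear": [0.9,0.12,0],"grip": 60},{"turn": [0,0,0],"linear": [0.9,0.12,0],"grip": 60},{"turn": [0,0,0],"linear": [0.9,0.12,0],"grip": 60},{"turn": [0,0,0],"linear": [0.9,0.12,0],"grip": 60},{"turn": [0,0,0],"linear": [0.9,0.12,0],"grip": 60},{"turn": [0,0,0],"linear": [0.9,0.12,0],"grip": 60},{"turn": [0,0,0],"linear": [0,0,0],"grip": 60},{"turn": [0,0,0],"linear": [0,0,0],"grip": 60}])

```text
time_s: 9.1
tcp_pos: [0.5406, -0.0015, 0.1946]
eef_rot: [[0.053, 0.999, -0.003], [0.999, -0.053, -0.0], [-0.0, -0.003, -1.0]]
force: [-1.0, 0.2, -0.5]
width: 0.0651
gripper_force: 44.5
```

Run:
```python
from h import *
t=telemetry.read_state()["tcp_pos"]; print(t)
for n in("scene","top"):
    f,K,Rc,c=grab(n); save(f"pics/{n}4.png",f)
    h=cv2.cvtColor(f,cv2.COLOR_RGB2HSV); m=cv2.inRange(h,(18,130,120),(32,255,255)); p=proj(K,Rc,c,[.5408,-.0015,.22]); print(n,p)
    k,l,st,ce=cv2.connectedComponentsWithStats(m)
    for i in range(1,k):
        if st[i,4]>25: print(ce[i],st[i], plane(K,Rc,c,*ce[i],t[2]+.0347-.005))
f,K,Rc,c=grab("wrist")
h=cv2.cvtColor(f,cv2.COLOR_RGB2HSV); m=cv2.inRange(h,(18,150,120),(32,255,255)); cs,_=cv2.findContours(m,cv2.RETR_EXTERNAL,cv2.CHAIN_APPROX_NONE)
q=max(cs,key=cv2.contourArea); print(cv2.boundingRect(q),plane(K,Rc,c,*cv2.fitEllipse(q)[0],t[2]+.033))
a=cv2.resize(f,(400,300))
f,K,Rc,c=grab("scene"); p=proj(K,Rc,c,[.54,0,.15]).astype(int); b=cv2.resize(f[p[1]-45:p[1]+45,p[0]-60:p[0]+60],(400,300),interpolation=cv2.INTER_CUBIC)
save("pics/w4.png",np.hstack([a,b]))
```

```text
[ 0.54059645 -0.00147912  0.1946346 ]
scene [231.42853255 206.33913239]
[389.5625   155.421875] [382 150  16  12 128] [ 0.31325366 -0.60071717  0.2243346 ]
[228.62773723 205.10218978] [223 198  12  14 137] [0.54878618 0.0039852  0.2243346 ]
[120.17021277 242.59574468] [113 238  15  10  47] [0.67007603 0.36079005 0.2243346 ]
top [246.55298963 176.71428281]
[249.72519084 176.21374046] [245 168  11  16 131] [ 0.54515515 -0.0130294   0.2243346 ]
[334.86752137 275.20512821] [327 267  17  17 234] [ 0.29688857 -0.44376929  0.2243346 ]
[420.98828125 297.53515625] [412 289  19  18 256] [ 0.33392878 -0.7341169   0.2243346 ]
(218, 218, 133, 120) [ 0.54137301 -0.0016617   0.2276346 ]
```

View pics/w4.png

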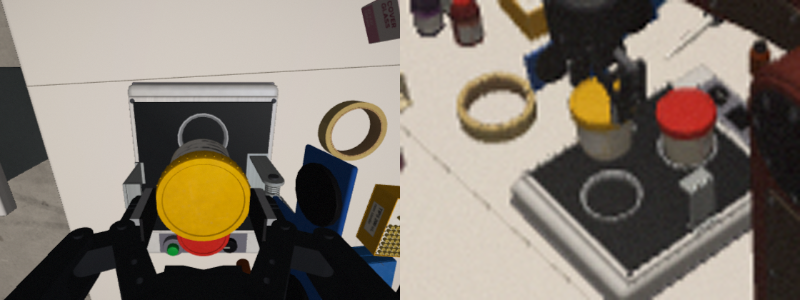

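The wrist and scene views show the cup upright and centred over the empty nest, with its lid at (203,198) in the left panel. I'm lowering it.

Call:
drive_tool(commands=[{"turn": [0,0,0],"linear": [0,0,0.8],"grip": 60},{"turn": [0,0,0],"linear": [0,0,0.8],"grip": 60},{"turn": [0,0,0],"linear": [0,0,0.8],"grip": 60},{"turn": [0,0,0],"linear": [0,0,0.7],"grip": 60},{"turn": [0,0,0],"linear": [0,0,0.4],"grip": 60},{"turn": [0,0,0],"linear": [0,0,0.2],"grip": 60},{"turn": [0,0,0],"linear": [0,0,0],"grip": 60},{"turn": [0,0,0],"linear": [0,0,0],"grip": 60}])

```text
time_s: 10.1
tcp_pos: [0.5425, -0.0025, 0.1044]
eef_rot: [[0.054, 0.999, 0.002], [0.999, -0.054, -0.0], [-0.0, 0.002, -1.0]]
force: [-0.3, -0.8, -0.6]
width: 0.0648
gripper_force: 44.5
```

Call:
drive_tool(commands=[{"turn": [0,0,0],"linear": [0.03,-0.04,0.1],"grip": 60},{"turn": [0,0,0],"linear": [0,0,0.1],"grip": 60},{"turn": [0,0,0],"linear": [0,0,0],"grip": 60},{"turn": [0,0,0],"linear": [0,0,0],"grip": 60}])

```text
time_s: 10.5
tcp_pos: [0.5414, -0.0014, 0.0993]
eef_rot: [[0.054, 0.999, 0.001], [0.999, -0.054, -0.0], [-0.0, 0.001, -1.0]]
force: [-0.5, 0.9, 2.6]
width: 0.0645
gripper_force: 45.0
```

Call:
drive_tool(commands=[{"turn": [0,0,0],"linear": [0,0,0],"grip": 85},{"turn": [0,0,0],"linear": [0,0,0],"grip": 85},{"turn": [0,0,0],"linear": [0,0,0],"grip": 85},{"turn": [0,0,0],"linear": [0,0,0],"grip": 85},{"turn": [0,0,0],"linear": [0,0,-0.4],"grip": 85},{"turn": [0,0,0],"linear": [0,0,-0.8],"grip": 85},{"turn": [0,0,0],"linear": [0,0,-1],"grip": 85},{"turn": [0,0,0],"linear": [0,0,-1],"grip": 85},{"turn": [0,0,0],"linear": [0,0,-1],"grip": 85},{"turn": [0,0,0],"linear": [0,0,-1],"grip": 85},{"turn": [0,0,0],"linear": [0,0,-1],"grip": 28},{"turn": [0,0,0],"linear": [0,0,-1],"grip": 28},{"turn": [0,0,0],"linear": [0,0,-1],"grip": 28},{"turn": [0,0,0],"linear": [0,0,-1],"grip": 28},{"turn": [0,0,0],"linear": [0,0,-0.1],"grip": 28}])

```text
time_s: 12.0
tcp_pos: [0.5429, -0.0017, 0.3363]
eef_rot: [[0.054, 0.998, 0.009], [0.999, -0.054, -0.001], [-0.001, 0.009, -1.0]]
force: [1.0, -0.0, 0.6]
width: 0.0276
gripper_force: 0.0
```

Run:
```python
from h import *
s=telemetry.read_state(); print(s["time_s"],s["tcp_pos"],s["width"])
f,K,Rc,c=grab("wrist"); save("pics/w5.png",f)
h=cv2.cvtColor(f,cv2.COLOR_RGB2HSV)
for nm,lo,hi in(("y",(18,150,120),(32,255,255)),("r",(0,150,120),(6,255,255))):
    m=cv2.inRange(h,lo,hi); cs,_=cv2.findContours(m,cv2.RETR_EXTERNAL,cv2.CHAIN_APPROX_NONE)
    q=max(cs,key=cv2.contourArea); print(nm,cv2.fitEllipse(q),plane(K,Rc,c,*cv2.fitEllipse(q)[0],.133))
```

```text
12.0 [ 0.54285053 -0.00170572  0.33631135] 0.02757325734824381
y ((280.2398986816406, 174.87913513183594), (53.41141128540039, 54.249961853027344), 84.46947479248047) [ 0.54014932 -0.00096458  0.133     ]
r ((281.4013671875, 256.04736328125), (43.942806243896484, 49.02568817138672), 88.40296936035156) [ 0.53533698 -0.11113755  0.133     ]
```

Call:
drive_tool(commands=[{"turn": [0,0,0],"linear": [-0.37,0.98,0],"grip": 28},{"turn": [0,0,0],"linear": [-0.37,0.98,0],"grip": 28},{"turn": [0,0,0],"linear": [-0.37,0.98,0],"grip": 28},{"turn": [0,0,0],"linear": [-0.37,0.98,0],"grip": 28},{"turn": [0,0,0],"linear": [-0.37,0.98,0],"grip": 28},{"turn": [0,0,0],"linear": [-0.37,0.98,0],"grip": 28},{"turn": [0,0,0],"linear": [0,0.2,0],"grip": 28},{"turn": [0,0,0],"linear": [0,0,0],"grip": 28},{"turn": [0,0,0],"linear": [0,0,0],"grip": 28}])

```text
time_s: 12.95
tcp_pos: [0.6885, -0.0645, 0.33]
eef_rot: [[0.054, 0.999, -0.002], [0.999, -0.054, 0.001], [0.001, -0.002, -1.0]]
force: [-0.8, -0.0, 0.0]
width: 0.028
gripper_force: 0.0
```

Run:
```python
from h import *
s=telemetry.read_state(); print(s["time_s"],s["tcp_pos"],s["width"],s["joint_positions"])
f,K,Rc,c=grab("wrist"); 
X=np.array([.538,-.0565,0])
R=np.array([[np.cos(.0524),np.sin(.0524),0],[-np.sin(.0524),np.cos(.0524),0],[0,0,1]])
for p in([.153,0,.266],[.153,.02,.266],[.153,-.02,.266]):
    w=X+R@np.array(p); q=proj(K,Rc,c,w); print(w.round(4),q.round(0)); cv2.circle(f,tuple(int(v) for v in q),2,(255,0,255),-1)
a=f[:,:].copy()
f,K,Rc,c=grab("top"); p=proj(K,Rc,c,[.68,-.06,.27]).astype(int); b=cv2.resize(f[p[1]-45:p[1]+45,p[0]-60:p[0]+60],(400,300),interpolation=cv2.INTER_CUBIC)
save("pics/w6.png",np.hstack([cv2.resize(a,(400,300)),b]))
save("pics/w6w.png",a)
```

```text
12.95 [ 0.68848076 -0.06452104  0.32999079] 0.02802924937089894 [-1.94929870e-01  2.94366996e-01  1.28891870e+00  1.75449824e-04
  1.56077302e+00 -1.41040220e-01]
[ 0.6908 -0.0645  0.266 ] [287. 214.]
[ 0.6918 -0.0445  0.266 ] [287. 190.]
[ 0.6897 -0.0845  0.266 ] [287. 237.]
```

View pics/w6.png

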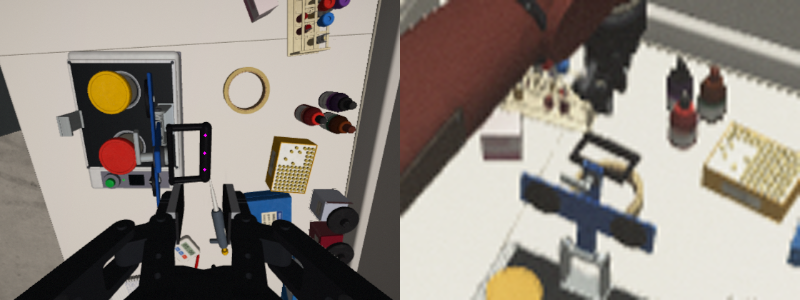

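The yellow cup sits in the nest at (0.540,-0.001). The projected bar points at (203,141) to (207,178) in the left panel lie exactly on the crossbar, so I'm tilting 15° and descending onto it.

Call:
drive_tool(commands=[{"turn": [0.9,0,0],"linear": [0,0,0],"grip": 28},{"turn": [0.8,0,0],"linear": [0,0.25,0],"grip": 28},{"turn": [0.8,0,0],"linear": [0,0.5,0],"grip": 28},{"turn": [0,0,0],"linear": [0,0,0.6],"grip": 28},{"turn": [0,0,0],"linear": [0,0,0.5],"grip": 28},{"turn": [0,0,0],"linear": [0,0,0.4],"grip": 28},{"turn": [0,0,0],"linear": [0,0,0.2],"grip": 28},{"turn": [0,0,0],"linear": [0,0,0],"grip": 28},{"turn": [0,0,0],"linear": [0,0,0],"grip": 28}])

```text
time_s: 13.95
tcp_pos: [0.6969, -0.0655, 0.2889]
eef_rot: [[0.054, 0.965, -0.256], [0.999, -0.053, 0.014], [-0.0, -0.257, -0.967]]
force: [0.3, -0.0, -0.3]
width: 0.0279
gripper_force: 0.0
```

```bash
cat >> h.py <<'E'
O=np.array([.538,-.0565,0]); cs_,sn_=np.cos(.0524),np.sin(.0524)
RM=np.array([[cs_,sn_,0],[-sn_,cs_,0],[0,0,1]])
def mst():
    s=telemetry.read_state(); R=np.array(s["eef_rot"]); p=RM.T@(np.array(s["tcp_pos"])-O); T=RM.T@R
    b=p-T[:,2]*env.hold_point_z
    print("t",s["time_s"],"tcp_m",(p*1e3).round(1),"hold_m",(b*1e3).round(1),"toolz",T[:,2].round(3),"tooly",T[:,1].round(3),"F",np.round(RM.T@s["force"],1),"w",round(s["width"],4),"gf",s["gripper_force"],"q",np.round(s["joint_positions"],2))
    return p,T,b
E
python3 - <<'E'
from h import *
p,T,b=mst(); d=np.array([.153,0,.266])-b; print("to bar in tool units",(T.T@d/.025).round(2))
E
```

```text
t 13.95 tcp_m [159.2  -0.7 288.9] hold_m [164.   -0.7 307. ] toolz [-0.257  0.    -0.967] tooly [ 0.967 -0.002 -0.257] F [ 0.3 -0.  -0.3] w 0.0279 gf 0.0 q [-0.18  0.52  1.08 -0.03  1.8  -0.13]
to bar in tool units [ 0.03 -0.    1.7 ]
```

Call:
drive_tool(commands=[{"turn": [0,0,0],"linear": [0.03,0,0.5],"grip": 28},{"turn": [0,0,0],"linear": [0,0,0.5],"grip": 28},{"turn": [0,0,0],"linear": [0,0,0.4],"grip": 28},{"turn": [0,0,0],"linear": [0,0,0.3],"grip": 28},{"turn": [0,0,0],"linear": [0,0,0],"grip": 28},{"turn": [0,0,0],"linear": [0,0,0],"grip": 28}])

```text
time_s: 14.55
tcp_pos: [0.686, -0.0642, 0.2458]
eef_rot: [[0.054, 0.964, -0.259], [0.999, -0.052, 0.014], [0.0, -0.259, -0.966]]
force: [-0.3, -0.5, 0.2]
width: 0.0283
gripper_force: 0.0
```

Run:
```python
from h import *
p,T,b=mst(); d=np.array([.153,0,.266])-b; print("to bar in tool units",(T.T@d/.025).round(2))
f,K,Rc,c=grab("wrist")
for y in(-.02,0,.02):
    q=proj(K,Rc,c,O+RM@np.array([.153,y,.266])); print(q)
save("pics/w7.png",f[150:420,100:460])
```

```text
t 14.55 tcp_m [1.482e+02 1.000e-01 2.458e+02] hold_m [1.530e+02 1.000e-01 2.638e+02] toolz [-0.259  0.001 -0.966] tooly [ 0.966 -0.002 -0.259] F [-0.3 -0.5  0.2] w 0.0283 gf 0.0 q [-0.18  0.52  1.17 -0.03  1.72 -0.13]
to bar in tool units [-0.   -0.02 -0.08]
[282.51857335 299.62495139]
[282.40467013 267.91023891]
[282.28156995 233.63476556]
```

View pics/w7.png

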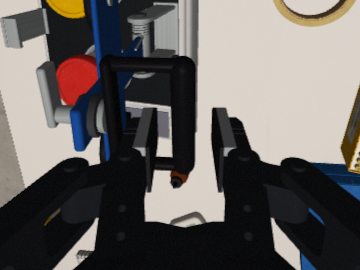

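The bar lies between the pads, running along (185,60) to (185,165) in the crop. I'm gripping it and planning the arc.

Call:
drive_tool(commands=[{"turn": [0,0,0],"linear": [0,0,0],"grip": 5},{"turn": [0,0,0],"linear": [0,0,0],"grip": 5},{"turn": [0,0,0],"linear": [0,0,0],"grip": 5},{"turn": [0,0,0],"linear": [0,0,0],"grip": 5}], newtons=60)

```text
time_s: 15.0
tcp_pos: [0.6864, -0.0642, 0.2468]
eef_rot: [[0.054, 0.965, -0.258], [0.999, -0.052, 0.014], [-0.0, -0.258, -0.966]]
force: [-0.6, -0.1, 1.1]
width: 0.0049
gripper_force: 0.6
```

```bash
cat > arc.py <<'E'
from h import *
import sys
# plan arc: a0 = current clamp angle from hold point, to a1, tilt to t1 deg in N rows
def plan(a1,t1,N):
    p,T,b=mst(); H=np.array([.078,.1425]); pp=np.array([p[0],p[2]])
    tz=np.array([T[0,2],T[2,2]]); tilt=np.arctan2(-tz[0],-tz[1])
    bb=pp-tz*.0195; ph0=np.arctan2(*(bb-H)[::-1]); print("phi",np.degrees(ph0),"r",np.linalg.norm(bb-H),"clamp",np.radians(158.94)-ph0,"tilt",np.degrees(tilt))
    ph1=np.radians(158.94)-a1; r0=np.linalg.norm(bb-H); cur=pp; ct=tilt
    for k in range(1,N+1):
        s=k/N; ph=ph0+(ph1-ph0)*s; r=r0+(.1447-r0)*s; th=tilt+(np.radians(t1)-tilt)*s
        z=np.array([-np.sin(th),-np.cos(th)]); tgt=H+r*np.array([np.cos(ph),np.sin(ph)])+.0195*z
        ty=np.array([np.cos(ct),-np.sin(ct)]); tz=np.array([-np.sin(ct),-np.cos(ct)])
        d=tgt-cur; ly,lz=np.round([d@ty/.025,d@tz/.025],2); w=round(np.degrees(th-ct)/6,2)
        cur=cur+.025*(ly*ty+lz*tz); ct+=np.radians(6*w); print(k,w,ly,lz,(cur*1e3).round(0))
if __name__=="__main__": plan(*map(float,sys.argv[1:3]),int(sys.argv[3]))
E
python3 arc.py 0.8 5 11
```

```text
t 15.0 tcp_m [1.486e+02 1.000e-01 2.468e+02] hold_m [1.534e+02 1.000e-01 2.648e+02] toolz [-0.258  0.    -0.966] tooly [ 0.966 -0.002 -0.258] F [-0.6 -0.2  1.1] w 0.0049 gf 0.5846650712192059 q [-0.18  0.52  1.17 -0.03  1.72 -0.13]
phi 58.43434692424206 r 0.14446746818197098 clamp 1.7541545630391422 tilt 14.947462332659187
1 -0.15 -0.47 -0.12 [138. 253.]
2 -0.15 -0.48 -0.09 [127. 258.]
3 -0.15 -0.49 -0.06 [115. 262.]
4 -0.15 -0.49 -0.01 [103. 265.]
5 -0.15 -0.49 0.01 [ 91. 267.]
6 -0.15 -0.48 0.06 [ 79. 268.]
7 -0.16 -0.49 0.09 [ 67. 268.]
8 -0.15 -0.47 0.12 [ 55. 266.]
9 -0.15 -0.46 0.16 [ 43. 264.]
10 -0.15 -0.46 0.19 [ 31. 261.]
11 -0.15 -0.43 0.22 [ 20. 256.]
```

Run:
```python
from h import *
p,T,b=mst()
f,K,Rc,c=grab("wrist")
def pr(m): return proj(K,Rc,c,O+RM@np.array(m)).round(0)
print("tcp",pr(p),"hold",pr(b),"bar",pr([.153,0,.266]),"bar ends",pr([.153,.0275,.266]),pr([.153,-.0275,.266]))
ims=[cv2.resize(f[150:420,100:460],(400,300))]
for n in("scene","top"):
    g,K,Rc,c=grab(n); q=proj(K,Rc,c,O+RM@np.array([.14,0,.26])).astype(int); print(n,q)
    y0=max(q[1]-30,0); ims.append(cv2.resize(g[y0:y0+60,q[0]-40:q[0]+40],(400,300),interpolation=cv2.INTER_CUBIC))
g,K,Rc,c=grab("top")
ims.append(cv2.resize(f,(400,300)))
save("pics/w8.png",np.vstack([np.hstack(ims[:2]),np.hstack(ims[2:])]))
```

```text
t 15.0 tcp_m [1.486e+02 1.000e-01 2.468e+02] hold_m [1.534e+02 1.000e-01 2.648e+02] toolz [-0.258  0.    -0.966] tooly [ 0.966 -0.002 -0.258] F [-0.6 -0.2  1.1] w 0.0049 gf 0.5846650712192059 q [-0.18  0.52  1.17 -0.03  1.72 -0.13]
tcp [284. 250.] hold [283. 266.] bar [282. 267.] bar ends [282. 219.] [282. 310.]
scene [218 169]
top [275 148]
```

View pics/w8.png

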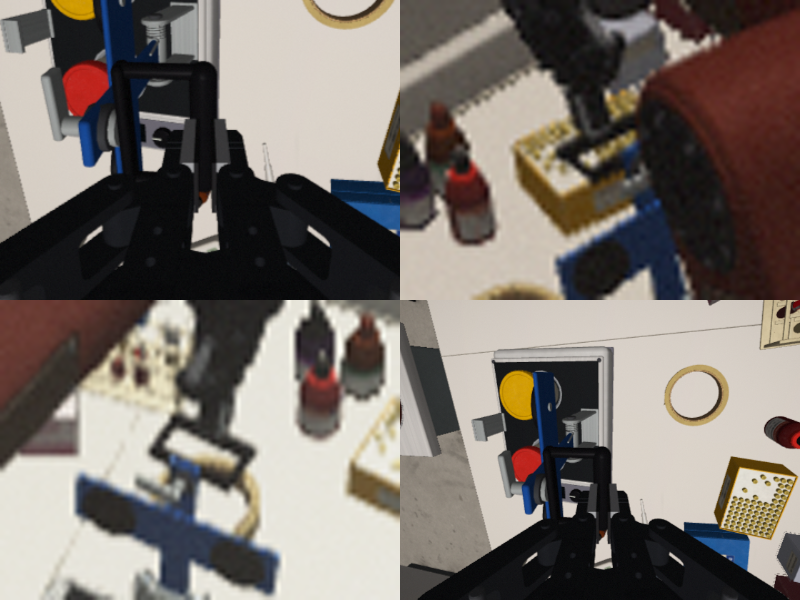

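The wrist view shows the bar between the nearly closed pads at about (205,130). The opening may read low, so I'm commanding 0 to squeeze.

Call:
drive_tool(commands=[{"turn": [0,0,0],"linear": [0,0,0],"grip": 0},{"turn": [0,0,0],"linear": [0,0,0],"grip": 0},{"turn": [0,0,0],"linear": [0,0,0],"grip": 0}], newtons=60)

```text
time_s: 15.5
tcp_pos: [0.6863, -0.0642, 0.2467]
eef_rot: [[0.054, 0.965, -0.258], [0.999, -0.052, 0.014], [-0.0, -0.258, -0.966]]
force: [0.6, -0.2, 2.8]
width: -0.0003
gripper_force: 1.6
```

Run:
```python
from h import *
f,K,Rc,c=grab("wrist"); g=cv2.cvtColor(f,cv2.COLOR_RGB2GRAY)
s=telemetry.read_state(); print(s["width"],s["gripper_force"],s["force"])
ch=" .:-=+*#%@"
for v in range(205,350,4): print(v,"".join(ch[min(9,int(x)//26)] if x>12 else " " for x in g[v,235:335:1]))
```

```text
-0.00022578934737657968 1.670356784015894 [0.22807189 0.01135489 2.81225106]
205        .-===--:::::::::::::::::::::::....  .::.. ..:=+++=-----+%%%%%%%%%%%%%%%%%%%%%%%%%%%%%%%%%%%%%
209                                                           :---+%%%%%%%%%%%%%%%%%%%%%%%%%%%%%%%%%%%%%
213                                                             :-+%%%%%%%%%%%%%%%%%%%%%%%%%%%%%%%%%%%%%
217                                 .....                       .:+%%%%%%%%%%%%%%%%%%%%%%%%%%%%%%%%%%%%%
221 ..::::---:...........                          ..           .:+%%%%%%%%%%%%%%%%%%%%%%%%%%%%%%%%%%%%%
225 +++++++++++++==-:..      ..  .... .                         .:+%%%%%%%%%%%%%%%%%%%%%%%%%%%%%%%%%%%%%
229 .    .    .   ..   .  .. .  ....  .                         .:+%%%%%%%%%%%%%%%%%%%%%%%%%%%%%%%%%%%%%
233   . .   .  .     . . ..  . .. . ..                          .-*%%%%%%%%%%%%%%%%%%%%%%%%%%%%%%%%%%%%%
237 .         .    .   .  .. .   .. ..                          .-*%%%%%%%%%%%%%%%%%%%%%%%%%%%%%%%%%%%%%
241      . .  . .   .   ....  ...  . ..                         .-*%%%%%%%%%%%
[... 2116 characters left out ...]
          
325                                               ........                                              
329                                               ........                                              
333                                               ........                                              
337                                              .:.......                                              
341                                              :-------:                                              
345                                              =#####%#*                                              
349                                             -*########=
```

Run:
```python
from h import *
d=viewer.get_image("wrist"); K=np.array(d["camera_matrix"]); M=np.array(d["mount"]); s=telemetry.read_state()
def cam(p,R): R=np.array(R); return R@M[:3,:3], R@M[:3,3]+np.array(p)
w6=cv2.imread("pics/w6w.png"); w7=cv2.imread("pics/w7.png")
v=[("w6",w6,0,0,cam([.68848,-.06452,.32999],[[.054,.999,-.002],[.999,-.054,.001],[.001,-.002,-1]]),(195,220)),
("w7",w7,150,100,cam([.686,-.0642,.2458],[[.054,.964,-.259],[.999,-.052,.014],[0,-.259,-.966]]),(230,245,255)),
("now",d["frame"],0,0,cam(s["tcp_pos"],s["eef_rot"]),(230,245))]
print("f",K[0,0])
for n,im,r0,c0,(Rc,c),rows in v:
    g=im.max(2)
    for r in rows:
        a=g[r-r0]; 
        segs=[];st=None
        for i,x in enumerate(a<45):
            if x and st is None: st=i
            if not x and st is not None:
                if i-st>6: segs.append((st+c0,i-1+c0))
                st=None
        print(n,r,[q for q in segs if 230<q[1]<330], "bar pred ±6.5:",[proj(K,Rc,c,O+RM@np.array([.153+o,0,.266]))[0].round(0) for o in(-.0065,.0065)])
    # y of the row mid: where leg ends project
    print([proj(K,Rc,c,O+RM@np.array([.153,y,.266])).round(0) for y in(.0275,-.0275)])
```

```text
f 310.7613151205068
w6 195 [(233, 243), (280, 295)] bar pred ±6.5: [np.float64(279.0), np.float64(295.0)]
w6 220 [(235, 244), (280, 294)] bar pred ±6.5: [np.float64(279.0), np.float64(295.0)]
[array([287., 180.]), array([287., 246.])]
w7 230 [(231, 294)] bar pred ±6.5: [np.float64(271.0), np.float64(294.0)]
w7 245 [(224, 294)] bar pred ±6.5: [np.float64(271.0), np.float64(294.0)]
w7 255 [(269, 294)] bar pred ±6.5: [np.float64(271.0), np.float64(294.0)]
[array([282., 220.]), array([282., 311.])]
now 230 [(231, 295)] bar pred ±6.5: [np.float64(271.0), np.float64(294.0)]
now 245 [(224, 294)] bar pred ±6.5: [np.float64(271.0), np.float64(294.0)]
[array([282., 219.]), array([282., 310.])]
```

The bar sits exactly where predicted, but the pads closed just above it. The fingertips evidently reach about 20–25 mm less far than I assumed. I'm reopening and going deeper.

Call:
drive_tool(commands=[{"turn": [0,0,0],"linear": [0,0,-0.3],"grip": 28},{"turn": [0,0,0],"linear": [0,0,0],"grip": 28},{"turn": [0,0,0],"linear": [0,0,0],"grip": 28},{"turn": [0,0,0],"linear": [0,0,0.4],"grip": 28},{"turn": [0,0,0],"linear": [0,0,0.4],"grip": 28},{"turn": [0,0,0],"linear": [0,0,0.3],"grip": 28},{"turn": [0,0,0],"linear": [0,0,0],"grip": 28},{"turn": [0,0,0],"linear": [0,0,0],"grip": 28}])

```text
time_s: 16.4
tcp_pos: [0.6805, -0.0638, 0.226]
eef_rot: [[0.054, 0.964, -0.26], [0.999, -0.052, 0.014], [0.0, -0.26, -0.966]]
force: [0.6, 0.2, 0.4]
width: 0.0277
gripper_force: 0.0
```

Run:
```python
from h import *
mst()
f,K,Rc,c=grab("wrist"); g=cv2.cvtColor(f,cv2.COLOR_RGB2GRAY)
print([proj(K,Rc,c,O+RM@np.array([.153+o,y,.266])).round(0) for o in(-.0065,.0065) for y in (.0275,-.0275)])
ch=" .:-=+*#%@"
for v in range(205,350,5): print(v,"".join(ch[min(9,int(x)//26)] if x>12 else " " for x in g[v,235:335:1]))
```

```text
t 16.4 tcp_m [1.427e+02 2.000e-01 2.260e+02] hold_m [1.475e+02 2.000e-01 2.441e+02] toolz [-0.26   0.001 -0.966] tooly [ 0.966 -0.002 -0.26 ] F [0.6 0.2 0.4] w 0.0277 gf 0.0 q [-0.18  0.52  1.21 -0.03  1.68 -0.13]
[array([268., 235.]), array([270., 334.]), array([297., 238.]), array([295., 339.])]
205 .   .=+++==-:.....:-::::::::::::::::----+**+#%###*+*###*+=-----=#%%%%%%%%%%%%%%%%%%%%%%%%%%%%%%%%%%%
210      -+++==-::::::::::::::::::::::::::....:=*%###*+*##**+=-----=#%%%%%%%%%%%%%%%%%%%%%%%%%%%%%%%%%%%
215      -+++==--:::::::::::::::::::::.........-*%###*+*##**+=-----*%%%%%%%%%%%%%%%%%%%%%%%%%%%%%%%%%%%%
220   .:-::-==--:::::::::::::::::...............::.....-+***+=-----*%%%%%%%%%%%%%%%%%%%%%%%%%%%%%%%%%%%%
225                                                            :---*%%%%%%%%%%%%%%%%%%%%%%%%%%%%%%%%%%%%
230                                                              .:*%%%%%%%%%%%%%%%%%%%%%%%%%%%%%%%%%%%%
235                                              ..               .*%%%%%%%%%%%%%%%%%%%%%%%%%%%%%%%%%%%%
240 .......... ...... ... ..........               ..             
[... 1533 characters left out ...]
#%%%%%%%%%%%%%%*                         -#%%%%%%%%%%%%%%%#+     ....           
320            ....   .+%%%%%%%%%%%%%%%*                         =#%%%%%%%%%%%%%%%%#-   ....            
325            ....   +%%%%%%%%%%%%%%%%#.                        +%%%%%%%%%%%%%%%%%%*   ....            
330             .... -*#######%%%%%%%%%#:                        +%%%%%%%%%%%%%%%%%%%+  ....            
335             ....                                             +%%%%%%%%%%%%%%%%%%%#-.....            
340           :=-.....                                          .+%%%%%%%%%%%%%%%%%%%%#:..:-:           
345          .......                                           =#%%%%%%%%%%%%%%%%%%%%%%%%%%%#-
```

Call:
drive_tool(commands=[{"turn": [0,0,0],"linear": [0,0,0],"grip": 3},{"turn": [0,0,0],"linear": [0,0,0],"grip": 3},{"turn": [0,0,0],"linear": [0,0,0],"grip": 3},{"turn": [0,0,0],"linear": [0,0,0],"grip": 3}], newtons=60)

```text
time_s: 16.85
tcp_pos: [0.6808, -0.0639, 0.2276]
eef_rot: [[0.054, 0.964, -0.258], [0.999, -0.052, 0.014], [-0.0, -0.259, -0.966]]
force: [-1.8, 0.1, 3.2]
width: 0.0107
gripper_force: 58.6
```

```bash
sed -i 's/\.0195/.041/g' arc.py; python3 arc.py 0.8 5 11
```

```text
t 16.85 tcp_m [143.    0.  227.6] hold_m [147.9   0.  245.7] toolz [-0.259  0.    -0.966] tooly [ 0.966 -0.002 -0.259] F [-1.8  0.   3.2] w 0.0107 gf 58.63247036933899 q [-0.18  0.51  1.2  -0.03  1.68 -0.13]
phi 58.76044550346275 r 0.1458703931606945 clamp 1.7484630691456655 tilt 15.001619814682257
1 -0.15 -0.46 -0.12 [133. 233.]
2 -0.15 -0.47 -0.08 [122. 238.]
3 -0.15 -0.48 -0.04 [110. 242.]
4 -0.16 -0.47 -0.01 [ 99. 245.]
5 -0.15 -0.48 0.02 [ 87. 247.]
6 -0.15 -0.47 0.06 [ 75. 247.]
7 -0.15 -0.46 0.1 [ 63. 247.]
8 -0.15 -0.46 0.12 [ 52. 245.]
9 -0.15 -0.45 0.17 [ 40. 243.]
10 -0.16 -0.43 0.19 [ 29. 239.]
11 -0.15 -0.42 0.23 [ 18. 235.]
```

Call:
drive_tool(commands=[{"turn": [-0.15,0,0],"linear": [0,-0.46,-0.12],"grip": 3},{"turn": [-0.15,0,0],"linear": [0,-0.47,-0.08],"grip": 3},{"turn": [-0.15,0,0],"linear": [0,-0.48,-0.04],"grip": 3},{"turn": [-0.16,0,0],"linear": [0,-0.47,-0.01],"grip": 3},{"turn": [-0.15,0,0],"linear": [0,-0.48,0.02],"grip": 3},{"turn": [-0.15,0,0],"linear": [0,-0.47,0.06],"grip": 3},{"turn": [0,0,0],"linear": [0,0,0],"grip": 3},{"turn": [0,0,0],"linear": [0,0,0],"grip": 3}])

```text
time_s: 17.65
tcp_pos: [0.6155, -0.0606, 0.2505]
eef_rot: [[0.054, 0.986, -0.158], [0.999, -0.053, 0.007], [-0.001, -0.158, -0.987]]
force: [0.9, -1.0, 8.2]
width: 0.0106
gripper_force: 58.8
```

```bash
python3 arc.py 0.4 2 10
```

```text
t 17.65 tcp_m [ 7.760e+01 -1.000e-01  2.505e+02] hold_m [ 8.060e+01 -1.000e-01  2.689e+02] toolz [-0.158 -0.001 -0.987] tooly [ 0.987 -0.001 -0.158] F [ 0.9 -0.9  8.2] w 0.0106 gf 58.81026327610016 q [-0.2   0.28  1.45 -0.02  1.56 -0.14]
phi 87.65201291128534 r 0.14856541694024064 clamp 1.244210091817278 tilt 9.0798534681609
1 -0.12 -0.47 0.09 [ 66. 250.]
2 -0.12 -0.46 0.13 [ 54. 249.]
3 -0.11 -0.45 0.17 [ 42. 246.]
4 -0.12 -0.44 0.19 [ 31. 242.]
5 -0.12 -0.42 0.23 [ 20. 238.]
6 -0.12 -0.4 0.26 [  9. 232.]
7 -0.12 -0.38 0.29 [ -1. 226.]
8 -0.11 -0.36 0.31 [-11. 219.]
9 -0.12 -0.33 0.35 [-19. 211.]
10 -0.12 -0.31 0.36 [-28. 202.]
```

```bash
sed -i 's/\.041/.0375/g' arc.py; python3 arc.py 0.4 2 10
```

```text
t 17.65 tcp_m [ 7.760e+01 -1.000e-01  2.505e+02] hold_m [ 8.060e+01 -1.000e-01  2.689e+02] toolz [-0.158 -0.001 -0.987] tooly [ 0.987 -0.001 -0.158] F [ 0.9 -0.9  8.2] w 0.0106 gf 58.81026327610016 q [-0.2   0.28  1.45 -0.02  1.56 -0.14]
phi 87.81403205865719 r 0.14509012921161651 clamp 1.2413823242443653 tilt 9.0798534681609
1 -0.12 -0.46 0.08 [ 66. 250.]
2 -0.12 -0.46 0.11 [ 54. 249.]
3 -0.11 -0.44 0.15 [ 43. 247.]
4 -0.12 -0.44 0.18 [ 31. 244.]
5 -0.12 -0.42 0.22 [ 20. 240.]
6 -0.12 -0.4 0.24 [ 10. 235.]
7 -0.12 -0.39 0.27 [ -1. 229.]
8 -0.11 -0.36 0.31 [-10. 222.]
9 -0.12 -0.34 0.32 [-19. 214.]
10 -0.12 -0.32 0.36 [-27. 205.]
```

Call:
drive_tool(commands=[{"turn": [-0.12,0,0],"linear": [0,-0.46,-0.04],"grip": 3},{"turn": [-0.12,0,0],"linear": [0,-0.46,0.11],"grip": 3},{"turn": [-0.11,0,0],"linear": [0,-0.44,0.15],"grip": 3},{"turn": [-0.12,0,0],"linear": [0,-0.44,0.18],"grip": 3},{"turn": [-0.12,0,0],"linear": [0,-0.42,0.22],"grip": 3},{"turn": [-0.12,0,0],"linear": [0,-0.4,0.24],"grip": 3},{"turn": [-0.12,0,0],"linear": [0,-0.39,0.27],"grip": 3},{"turn": [-0.11,0,0],"linear": [0,-0.36,0.31],"grip": 3},{"turn": [-0.12,0,0],"linear": [0,-0.34,0.32],"grip": 3},{"turn": [-0.12,0,0],"linear": [0,-0.32,0.36],"grip": 3},{"turn": [0,0,0],"linear": [0,0,0],"grip": 3},{"turn": [0,0,0],"linear": [0,0,0],"grip": 3}])

```text
time_s: 18.85
tcp_pos: [0.5106, -0.055, 0.2073]
eef_rot: [[0.054, 0.998, -0.037], [0.999, -0.054, 0.001], [-0.001, -0.037, -0.999]]
force: [2.6, 0.2, 4.8]
width: 0.0105
gripper_force: 59.7
```

```bash
python3 arc.py 0 0 6
```

```text
t 18.85 tcp_m [-2.740e+01  1.000e-01  2.073e+02] hold_m [-2.67e+01  1.00e-01  2.26e+02] toolz [-0.037 -0.001 -0.999] tooly [ 0.999 -0.002 -0.037] F [2.6 0.4 4.8] w 0.0105 gf 59.71689999103546 q [-0.24  0.    1.84 -0.01  1.33 -0.18]
phi 135.4701621552296 r 0.1458938603093269 clamp 0.40962594530041363 tilt 2.1392941152650637
1 -0.06 -0.24 0.31 [-34. 200.]
2 -0.06 -0.23 0.32 [-40. 192.]
3 -0.06 -0.2 0.34 [-45. 184.]
4 -0.06 -0.18 0.34 [-50. 175.]
5 -0.06 -0.16 0.36 [-54. 166.]
6 -0.06 -0.13 0.37 [-57. 157.]
```

Call:
drive_tool(commands=[{"turn": [-0.06,0,0],"linear": [0,-0.24,0.31],"grip": 3},{"turn": [-0.06,0,0],"linear": [0,-0.23,0.32],"grip": 3},{"turn": [-0.06,0,0],"linear": [0,-0.2,0.34],"grip": 3},{"turn": [-0.06,0,0],"linear": [0,-0.18,0.34],"grip": 3},{"turn": [-0.06,0,0],"linear": [0,-0.16,0.36],"grip": 3},{"turn": [-0.06,0,0],"linear": [0,-0.13,0.37],"grip": 3},{"turn": [0,0,0],"linear": [0,0,0.1],"grip": 3},{"turn": [0,0,0],"linear": [0,0,0],"grip": 3},{"turn": [0,0,0],"linear": [0,0,0],"grip": 3}])

```text
time_s: 19.75
tcp_pos: [0.4807, -0.0532, 0.1557]
eef_rot: [[0.054, 0.999, -0.002], [0.999, -0.054, -0.0], [-0.0, -0.002, -1.0]]
force: [-1.4, 2.0, 12.7]
width: 0.0106
gripper_force: 63.6
```

Run:
```python
from h import *
p,T,b=mst()
f,K,Rc,c=grab("wrist")
# clamp angle from the blue cross plate top / ends: blue mask corners
h=cv2.cvtColor(f,cv2.COLOR_RGB2HSV); m=cv2.inRange(h,(105,120,30),(125,255,255)); k,l,st,ce=cv2.connectedComponentsWithStats(m)
for i in range(1,k):
    if st[i,4]>200: print("blue",st[i],ce[i].round(0))
for y in(.0275,-.0275): print("bar end",proj(K,Rc,c,O+RM@np.array([-.057,y,.1945])).round(0))
for x in(-.024,.024):
    for y in(.086,-.086): print("plate corner",x,y,proj(K,Rc,c,O+RM@np.array([x,y,.1455])).round(0))
```

```text
t 19.75 tcp_m [-57.4   0.3 155.7] hold_m [-57.3   0.3 174.4] toolz [-0.002 -0.    -1.   ] tooly [ 1.    -0.002 -0.002] F [-1.5  2.  12.7] w 0.0106 gf 63.649739027023315 q [-0.26 -0.04  1.98 -0.    1.2  -0.2 ]
blue [  296   100   193   219 19387] [380. 209.]
blue [256 224  15  36 382] [262. 240.]
blue [ 518  336   42   84 2841] [542. 377.]
bar end [284. 235.]
bar end [284. 334.]
plate corner -0.024 0.086 [345.  99.]
plate corner -0.024 -0.086 [330. 352.]
plate corner 0.024 0.086 [434.  99.]
plate corner 0.024 -0.086 [397. 352.]
```

The clamp bears on its stop, with 12.7 N up at the tool and the plate edge where predicted. I'm now turning the stirrup counterclockwise.

Call:
drive_tool(commands=[{"turn": [0,0,-0.5],"linear": [0,0,0.06],"grip": 3},{"turn": [0,0,-0.9],"linear": [0,0,0],"grip": 3},{"turn": [0,0,-0.9],"linear": [0,0,0],"grip": 3},{"turn": [0,0,-0.9],"linear": [0,0,0],"grip": 3},{"turn": [0,0,-0.9],"linear": [0,0,0],"grip": 3},{"turn": [0,0,-0.9],"linear": [0,0,0],"grip": 3},{"turn": [0,0,-0.9],"linear": [0,0,0],"grip": 3},{"turn": [0,0,-0.9],"linear": [0,0,0],"grip": 3},{"turn": [0,0,0],"linear": [0,0,0],"grip": 3}])

```text
time_s: 20.7
tcp_pos: [0.48, -0.0532, 0.1551]
eef_rot: [[-0.612, 0.79, -0.004], [0.79, 0.613, -0.0], [0.002, -0.003, -1.0]]
force: [-6.6, 1.5, 17.7]
width: 0.0106
gripper_force: 64.3
```

Run:
```python
from h import *
mst(); print(telemetry.read_state()["ft_torque"])
```

```text
t 20.7 tcp_m [-58.1   0.2 155.1] hold_m [-58.    0.2 173.8] toolz [-0.004 -0.    -1.   ] tooly [ 0.757  0.653 -0.003] F [-6.7  1.1 17.7] w 0.0106 gf 64.29047226905823 q [-0.26 -0.04  1.98 -0.    1.2  -0.91]
[0.2279068  0.75371386 0.02408585]
```

Call:
drive_tool(commands=[{"turn": [0,0,-0.9],"linear": [0,0,0],"grip": 3},{"turn": [0,0,-0.9],"linear": [0,0,0],"grip": 3},{"turn": [0,0,-0.9],"linear": [0,0,0],"grip": 3},{"turn": [0,0,-0.9],"linear": [0,0,0],"grip": 3},{"turn": [0,0,-0.9],"linear": [0,0,0],"grip": 3},{"turn": [0,0,-0.9],"linear": [0,0,0],"grip": 3},{"turn": [0,0,-0.9],"linear": [0,0,0],"grip": 3},{"turn": [0,0,-0.9],"linear": [0,0,0],"grip": 3},{"turn": [0,0,-0.3],"linear": [0,0,0],"grip": 3},{"turn": [0,0,0],"linear": [0,0,0],"grip": 3},{"turn": [0,0,0],"linear": [0,0,0],"grip": 3}])

```text
time_s: 21.8
tcp_pos: [0.4794, -0.0537, 0.155]
eef_rot: [[-0.992, 0.127, -0.006], [0.127, 0.992, -0.001], [0.005, -0.002, -1.0]]
force: [-6.5, -0.1, 18.2]
width: 0.0104
gripper_force: 64.3
```

Run:
```python
from h import *
mst(); print(telemetry.read_state()["ft_torque"])
```

```text
t 21.8 tcp_m [-58.7  -0.3 155. ] hold_m [-58.6  -0.2 173.7] toolz [-0.005 -0.001 -1.   ] tooly [ 0.075  0.997 -0.002] F [-6.5 -0.5 18.2] w 0.0104 gf 64.3371856212616 q [-0.26 -0.04  1.99 -0.    1.2  -1.7 ]
[0.09038592 0.99512468 0.03970353]
```

Call:
drive_tool(commands=[{"turn": [0,0,0],"linear": [0,0,-0.08],"grip": 3},{"turn": [0,0,0],"linear": [0,0,-0.08],"grip": 3},{"turn": [0,0,0],"linear": [0,0,-0.08],"grip": 3},{"turn": [0,0,0],"linear": [0,0,-0.06],"grip": 3},{"turn": [0,0,0],"linear": [0,0,0],"grip": 3},{"turn": [0,0,0],"linear": [0,0,0],"grip": 3}])

```text
time_s: 22.4
tcp_pos: [0.4803, -0.0536, 0.1593]
eef_rot: [[-0.992, 0.128, -0.002], [0.128, 0.992, -0.001], [0.002, -0.001, -1.0]]
force: [4.3, -3.1, 1.9]
width: 0.0104
gripper_force: 62.6
```

Call:
drive_tool(commands=[{"turn": [0,0,0],"linear": [0,0,-0.08],"grip": 3},{"turn": [0,0,0],"linear": [0,0,-0.08],"grip": 3},{"turn": [0,0,0],"linear": [0,0,0],"grip": 3},{"turn": [0,0,0],"linear": [0,0,0],"grip": 3}])

```text
time_s: 22.8
tcp_pos: [0.4799, -0.0535, 0.1597]
eef_rot: [[-0.992, 0.128, -0.002], [0.128, 0.992, -0.001], [0.002, -0.001, -1.0]]
force: [11.4, -4.2, -13.8]
width: 0.0105
gripper_force: 60.9
```

The latch holds: pulling up now gives -13.8 N. I'm releasing and retreating.

Call:
drive_tool(commands=[{"turn": [0,0,0],"linear": [0,0,0.13],"grip": 3},{"turn": [0,0,0],"linear": [0,0,0],"grip": 3},{"turn": [0,0,0],"linear": [0,0,0],"grip": 32},{"turn": [0,0,0],"linear": [0,0,0],"grip": 32},{"turn": [0,0,0],"linear": [0,0,0],"grip": 32},{"turn": [0,0,0],"linear": [0,0,-0.3],"grip": 32},{"turn": [0,0,0],"linear": [0,0,-0.6],"grip": 32},{"turn": [0,0,0],"linear": [0,0,-0.9],"grip": 32},{"turn": [0,0,0],"linear": [0,0,-0.9],"grip": 32},{"turn": [0,0,0],"linear": [0,0,-0.9],"grip": 0},{"turn": [0,0,0],"linear": [0,0,-0.6],"grip": 0}])

```text
time_s: 23.9
tcp_pos: [0.4797, -0.0529, 0.2668]
eef_rot: [[-0.992, 0.127, -0.003], [0.127, 0.992, -0.0], [0.003, -0.001, -1.0]]
force: [-0.1, -0.3, -0.2]
width: 0.004
gripper_force: 0.0
```

Call:
drive_tool(commands=[{"turn": [0,0,0.9],"linear": [0,0,0],"grip": 0},{"turn": [0,0,0.9],"linear": [0,0,0],"grip": 0},{"turn": [0,0,0.9],"linear": [0,0,0],"grip": 0},{"turn": [0,0,0.9],"linear": [0,0,0],"grip": 0},{"turn": [0,0,0.9],"linear": [0,0,0],"grip": 0},{"turn": [0,0,0.9],"linear": [0,0,0],"grip": 0},{"turn": [0,0,0.9],"linear": [0,0,0],"grip": 0},{"turn": [0,0,0.9],"linear": [0,0,0],"grip": 0},{"turn": [0,0,0.9],"linear": [0,0,0],"grip": 0},{"turn": [0,0,0.9],"linear": [0,0,0],"grip": 0},{"turn": [0,0,0.9],"linear": [0,0,0],"grip": 0},{"turn": [0,0,0.9],"linear": [0,0,0],"grip": 0},{"turn": [0,0,0.9],"linear": [0,0,0],"grip": 0},{"turn": [0,0,0.9],"linear": [0,0,0],"grip": 0},{"turn": [0,0,0.9],"linear": [0,0,0],"grip": 0},{"turn": [0,0,0.8],"linear": [0,0,0],"grip": 0},{"turn": [0,0.75,0],"linear": [0,0,0],"grip": 0},{"turn": [0,0.75,0],"linear": [0,0,0],"grip": 0},{"turn": [0,0,0],"linear": [0,0,0],"grip": 0}])

```text
time_s: 25.8
tcp_pos: [0.4788, -0.0542, 0.264]
eef_rot: [[0.057, 0.998, 0.002], [0.986, -0.057, 0.157], [0.157, -0.007, -0.988]]
force: [-0.1, 0.4, -0.3]
width: -0.0001
gripper_force: 0.0
```

Run:
```python
from h import *
p,T,b=mst(); tip=p-T[:,2]*.023; d=np.array([-.050,-.140,.100])-tip; print("tip",tip.round(4),"to 25mm over button, tool units",(T.T@d/.025).round(2),"1mm down in tool",(T.T@[0,0,-.025]/.025).round(3))
f,K,Rc,c=grab("wrist"); h=cv2.cvtColor(f,cv2.COLOR_RGB2HSV)
for nm,lo,hi in(("y",(18,150,100),(32,255,255)),("r",(0,150,100),(6,255,255)),("blue",(105,120,30),(125,255,255)),("green",(45,80,50),(85,255,255))):
    m=cv2.inRange(h,lo,hi); k,l,st,ce=cv2.connectedComponentsWithStats(m)
    for i in range(1,k):
        if st[i,4]>60: print(nm,st[i],ce[i].round(0))
for y in(.086,-.086): print("plate corner",[proj(K,Rc,c,O+RM@np.array([x,y,.1455])).round(0) for x in(-.024,.024)])
```

```text
t 25.8 tcp_m [-59.3  -0.8 264. ] hold_m [-59.2  -3.7 282.4] toolz [-0.006  0.157 -0.988] tooly [ 1.    -0.005 -0.007] F [-0.1  0.3 -0.3] w -0.0001 gf 0.0 q [-0.36 -0.12  1.86  0.15  1.46 -0.33]
tip [-0.0592 -0.0044  0.2867] to 25mm over button, tool units [-6.53  0.44  6.52] 1mm down in tool [-0.157  0.007  0.988]
y [309 132  13  48 396] [316. 156.]
y [370 135   9  42 228] [374. 156.]
r [310 242   9  41 251] [315. 262.]
r [366 244   9  37 209] [369. 262.]
blue [ 289  123  130  171 9159] [349. 207.]
blue [269 201  17   8  92] [275. 204.]
blue [ 489  319   71  101 4155] [521. 355.]
plate corner [array([322., 121.]), array([374., 121.])]
plate corner [array([320., 295.]), array([367., 295.])]
```

Call:
drive_tool(commands=[{"turn": [0,0,0],"linear": [-0.89,0.07,-0.14],"grip": 0},{"turn": [0,0,0],"linear": [-0.89,0.07,-0.14],"grip": 0},{"turn": [0,0,0],"linear": [-0.89,0.06,-0.14],"grip": 0},{"turn": [0,0,0],"linear": [-0.89,0.06,-0.14],"grip": 0},{"turn": [0,0,0],"linear": [-0.89,0.07,-0.14],"grip": 0},{"turn": [0,0,0],"linear": [-0.89,0.07,-0.14],"grip": 0},{"turn": [0,0,0],"linear": [-0.15,0.01,0.92],"grip": 0},{"turn": [0,0,0],"linear": [-0.15,0.01,0.92],"grip": 0},{"turn": [0,0,0],"linear": [-0.15,0.01,0.92],"grip": 0},{"turn": [0,0,0],"linear": [-0.15,0.01,0.92],"grip": 0},{"turn": [0,0,0],"linear": [-0.15,0.01,0.92],"grip": 0},{"turn": [0,0,0],"linear": [-0.15,0.01,0.92],"grip": 0},{"turn": [0,0,0],"linear": [-0.15,0.01,0.92],"grip": 0},{"turn": [0,0,0],"linear": [-0.14,0,0.9],"grip": 0},{"turn": [0,0,0],"linear": [0,0,0],"grip": 0},{"turn": [0,0,0],"linear": [0,0,0],"grip": 0}])

```text
time_s: 27.45
tcp_pos: [0.4826, -0.1884, 0.0784]
eef_rot: [[0.054, 0.999, 0.002], [0.986, -0.053, 0.157], [0.157, -0.006, -0.988]]
force: [0.1, -0.9, 0.6]
width: -0.0001
gripper_force: 0.0
```

Run:
```python
from h import *
p,T,b=mst(); tip=p-T[:,2]*.023; print("tip",tip.round(4)); d=np.array([-.050,-.139,.0755])-tip; print((T.T@d/.025).round(2))
f,K,Rc,c=grab("wrist"); 
print("tip px",proj(K,Rc,c,O+RM@tip),"button",proj(K,Rc,c,O+RM@np.array([-.05,-.138,.0755])))
g=cv2.cvtColor(f,cv2.COLOR_RGB2GRAY); h=cv2.cvtColor(f,cv2.COLOR_RGB2HSV); gm=cv2.inRange(h,(45,80,50),(85,255,255))
ch=" .:-=+*#%@"
for v in range(200,320,4): print(v,"".join("G" if gm[v,u] else (ch[min(9,int(g[v,u])//26)] if g[v,u]>12 else " ") for u in range(235,335)))
```

```text
t 27.45 tcp_m [ -48.4 -134.6   78.4] hold_m [ -48.3 -137.6   96.8] toolz [-0.006  0.157 -0.988] tooly [ 1.    -0.001 -0.006] F [ 0.1 -0.8  0.6] w -0.0001 gf 0.0 q [-0.59  0.19  1.92  0.15  1.13 -0.61]
tip [-0.0483 -0.1382  0.1011]
[-0.19 -0.06  1.01]
tip px [283.77693308 269.85026912] button [281.26431929 254.19821075]
200 %%%%%%%%%%%%########%%%%%%#%%%%%%%%%%%%%%%%%%%%%%%%%%%%%%%%%##%%%%%%%%%%%%%%%%%%%%%%%%%%%%%%%%%%%%%%
204 *******************************#*##*******#####*******#####*********################****############
208 %%%%%%%%%%%%%%%%%%%%%%%%%%%%%%%%%%%%%%%%%%%%%%%%%%%%%%%%%%%%%%%%%%%%%%%%%%%%%%%##%%%%%%%%%%%%%%%%%%%
212 %%%%%%%%%%%%%%%%%%%%%%%%%%%%%%%%%%%%%%%%%%%%%%%%%%%%%%%%%%%%%%%%%%%%%%%%%%%%%#######%%%%%%%%%%%#####
216 %%%%%%%%#*+====+=+=========+========================================================================
220 %%%%%%%%#++++++++++++++++++++++++++++===-::...:::----====+=++++++++===+==+++==================+=====
224 %%%%%%%%#++++++++++++++++=+++==:......::--=======------:....:-==+++=+=+++++=+=========+==+===+======
228 %%%%%%%%#*+++++++=++++++==-:..:-=+++++++
[... 1624 characters left out ...]
%%%%%%%%%%%
292 %%%%%%%%%%%%%%%%%#.              .:::::::::::.       .:::::::::::.              .+%%%%%%%%%%%%%%%%%%
296 %%%%%%%%%%%%%%%%#-              .::----------:       .-----------:.              :*%%%%%%%%%%%%%%%%%
300 %%%%%%%%%%%%%%%#=                       .=***+.......=***=:                       -*%%%%%%%%%%%%%%%%
304 %%%%%%%%%%%%*.                             .=+.......=+-                             :+%%%%%%%%%%%%%
308 %%%%%%%%%%#=            .........             ........             .........           :+%%%%%%%%%%%
312 ##*+:                                         ........                                       ..-*###
316                                               ........
```

Call:
drive_tool(commands=[{"turn": [0,0,0],"linear": [-0.07,-0.06,0.4],"grip": 0},{"turn": [0,0,0],"linear": [-0.07,0,0.4],"grip": 0},{"turn": [0,0,0],"linear": [-0.03,0,0.2],"grip": 0},{"turn": [0,0,0],"linear": [-0.01,0,0.08],"grip": 0},{"turn": [0,0,0],"linear": [0,0,0],"grip": 0},{"turn": [0,0,0],"linear": [0,0,0],"grip": 0}])

```text
time_s: 28.1
tcp_pos: [0.4811, -0.1894, 0.051]
eef_rot: [[0.054, 0.999, 0.004], [0.986, -0.054, 0.156], [0.156, -0.005, -0.988]]
force: [-0.1, -0.0, -1.2]
width: -0.0
gripper_force: 0.0
```

Call:
drive_tool(commands=[{"turn": [0,0,0],"linear": [-0.02,0,0.12],"grip": 0},{"turn": [0,0,0],"linear": [0,0,0],"grip": 0},{"turn": [0,0,0],"linear": [0,0,0],"grip": 0}])

```text
time_s: 28.4
tcp_pos: [0.4815, -0.1897, 0.0484]
eef_rot: [[0.054, 0.999, 0.004], [0.986, -0.054, 0.156], [0.156, -0.004, -0.988]]
force: [-0.1, -0.3, 2.1]
width: 0.0004
gripper_force: 0.8
```

Contact has begun, so I'm pressing on.

Call:
drive_tool(commands=[{"turn": [0,0,0],"linear": [-0.02,0,0.12],"grip": 0},{"turn": [0,0,0],"linear": [-0.02,0,0.1],"grip": 0},{"turn": [0,0,0],"linear": [0,0,0],"grip": 0},{"turn": [0,0,0],"linear": [0,0,0],"grip": 0}])

```text
time_s: 28.8
tcp_pos: [0.4817, -0.1898, 0.0441]
eef_rot: [[0.054, 0.999, 0.004], [0.986, -0.054, 0.156], [0.156, -0.004, -0.988]]
force: [-2.7, 0.9, 10.9]
width: 0.0002
gripper_force: 5.3
```

Call:
drive_tool(commands=[{"turn": [0,0,0],"linear": [0,0,0.06],"grip": 0},{"turn": [0,0,0],"linear": [0,0,0],"grip": 0},{"turn": [0,0,0],"linear": [0,0,0],"grip": 0}])

```text
time_s: 29.1
tcp_pos: [0.4818, -0.1898, 0.0438]
eef_rot: [[0.054, 0.999, 0.004], [0.986, -0.054, 0.156], [0.156, -0.005, -0.988]]
force: [-4.1, 2.0, 17.1]
width: 0.0001
gripper_force: 8.5
```

Call:
drive_tool(commands=[{"turn": [0,0,0],"linear": [0.07,0,-0.4],"grip": 0},{"turn": [0,0,0],"linear": [0.12,0,-0.8],"grip": 0},{"turn": [0,0,0],"linear": [0.14,0,-0.9],"grip": 0},{"turn": [0,0,0],"linear": [0.14,0,-0.9],"grip": 0},{"turn": [0,0,0],"linear": [0.14,0,-0.9],"grip": 0},{"turn": [0,0,0],"linear": [0.14,0,-0.9],"grip": 0},{"turn": [0,0,0],"linear": [0.14,0,-0.9],"grip": 0},{"turn": [0,0,0],"linear": [0.14,0,-0.9],"grip": 0},{"turn": [0,0,0],"linear": [0,0,0],"grip": 0},{"turn": [0,0,0],"linear": [0,0,0],"grip": 0}])

```text
time_s: 30.1
tcp_pos: [0.4815, -0.1895, 0.2073]
eef_rot: [[0.054, 0.999, 0.003], [0.986, -0.054, 0.156], [0.156, -0.006, -0.988]]
force: [0.3, -0.0, -0.7]
width: 0.0002
gripper_force: 0.0
```

Run:
```python
from h import *
mst()
f,K,Rc,c=grab("top"); h=cv2.cvtColor(f,cv2.COLOR_RGB2HSV)
for nm,lo,hi in(("yellow",(18,130,120),(32,255,255)),("blue",(105,120,30),(125,255,255))):
    m=cv2.inRange(h,lo,hi); m[:,:220]=0; m[:,345:]=0
    k,l,st,ce=cv2.connectedComponentsWithStats(m)
    print(nm,[(st[i].tolist(),ce[i].round(0)) for i in range(1,k) if st[i,4]>15])
print([proj(K,Rc,c,O+RM@np.array(q)).round(0) for q in([-.024,.086,.1455],[.024,-.086,.1455],[0,.055,.133])])
```

```text
t 30.1 tcp_m [ -49.4 -135.8  207.3] hold_m [ -49.3 -138.7  225.8] toolz [-0.005  0.156 -0.988] tooly [ 1.    -0.002 -0.006] F [ 0.3 -0.  -0.7] w 0.0002 gf 0.0 q [-0.6   0.03  1.82  0.13  1.38 -0.57]
yellow [([327, 267, 17, 17, 234], array([335., 275.]))]
blue [([332, 156, 13, 23, 191], array([339., 168.])), ([269, 196, 14, 9, 52], array([276., 200.]))]
[array([238., 188.]), array([283., 195.]), array([248., 188.])]
```

```bash
python3 -c "
from cell import sign_off; print(sign_off())"
```

```text
the job is handed in; nothing more can be done
None
```

I handed the job in at about 30 s: the yellow-lidded cup is in the left nest, the clamp is latched with its handle home, and the start button was pressed and let go. The verdict was not shown to me; my last look, mostly hidden by the arm, still showed the clamp plate down.

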